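# Scour the wheel nuts

### The job

Scour the wheel nuts: put every nut from the rubber mat into the pot of beads, then take the paddle out of its fork and, with its blade right down among the beads, stir wide round the pot for at least four full turns, either way. Hang the paddle back in the fork by its collar, then slide the cover into the channels over the pot until it is fully home, keeping all beads and nuts in the pot and leaving the other things on the bench where they are.

Things in the scene. Friction and masses are not known exactly. Their poses are not given: they have to be found in the camera images.
- pot: Fixed steel pot in a blue frame. Origin on the bench under its centre, z up. Inner radius 66 mm at the floor, 70 at the rim; inner floor 12 mm, rim 78 mm above the bench. Over its +x and -x sides two cover channels run along y from -86 to +86 mm, open at +y, with a stop face at y = -82.5. Base plate 190 x 180 mm. See pot_mouth. The way down between the channels is free.
- pot_mouth (a point): Middle of the channels' open end, 86 mm along the pot's +y from its axis, on the level of the ledges' tops (84 mm above the bench); axes as the pot's. The slot is 9 mm high: lips over it have undersides 93 and tops 97 mm above the bench. Side walls face each other at x = +/-85.5 mm; ledges and lips reach in to x = +/-72 mm.
- stand: Fixed steel stand, at the left or right of the bench. Origin on the bench, z up. Fork at its top: two arms along x from -30 to +60 mm, 18 mm wide, slot between them 16 mm (y +/-8), tops 130 and undersides 124 mm above the bench. Slot open at -x; a post 50 mm wide at x 44 to 60 holds it from below, no higher than the fork. Base plate 10 mm thick, x -45 to 65, y +/-45 mm.
- paddle: Stirring paddle, 144 mm long. Origin at its blade's lower edge, z up to the grip. Blade 16 (y) x 5 x 36 mm; shaft 10 mm thick; square collar 34 mm wide, z 78 to 83 mm; square wooden grip 24 x 24 mm, z 83 to 144 mm. It hangs by the collar on the fork's arms, shaft in the slot, origin 52 mm above the bench near the stand's axis; lift it a little and draw it out to the stand's -x.
- cover: Flat aluminium cover, 165 x 165 x 5 mm, lying on the bench, with an upright black fin handle in its middle: 14 mm thick (x), 60 long (y), up to 55 mm above the underside. Origin at the centre of the underside. Same after a half turn. It goes into the channels with the fin along the pot's y; fully home, its origin is on the pot's axis, 84 mm above the bench.
- mat: Fixed black rubber mat, 140 x 140 x 3 mm, at the left or right of the bench; the wheel nuts stand on it at the start. Origin at the centre of its underside.
- nut1: Bright steel wheel nut: hexagon 21 mm across flats (flat faces across its own x, and every 60 degrees), 20 mm tall, with a 16 mm round crown above, 28 mm tall in all. Origin at half its height. May be absent (two to four are there).
- nut2: Bright steel wheel nut: hexagon 21 mm across flats (flat faces across its own x, and every 60 degrees), 20 mm tall, with a 16 mm round crown above, 28 mm tall in all. Origin at half its height. May be absent (two to four are there).
- nut3: Bright steel wheel nut: hexagon 21 mm across flats (flat faces across its own x, and every 60 degrees), 20 mm tall, with a 16 mm round crown above, 28 mm tall in all. Origin at half its height. May be absent (two to four are there).
- nut4: Bright steel wheel nut: hexagon 21 mm across flats (flat faces across its own x, and every 60 degrees), 20 mm tall, with a 16 mm round crown above, 28 mm tall in all. Origin at half its height. May be absent (two to four are there).
- bead1: White ceramic scouring bead, a ball of 20 mm diameter lying in the pot; origin at its centre.
- bead2: White ceramic scouring bead, a ball of 20 mm diameter lying in the pot; origin at its centre.
- bead3: White ceramic scouring bead, a ball of 20 mm diameter lying in the pot; origin at its centre.
- bead4: White ceramic scouring bead, a ball of 20 mm diameter lying in the pot; origin at its centre.
- bead5: White ceramic scouring bead, a ball of 20 mm diameter lying in the pot; origin at its centre.
- bead6: White ceramic scouring bead, a ball of 20 mm diameter lying in the pot; origin at its centre.
- bead7: White ceramic scouring bead, a ball of 20 mm diameter lying in the pot; origin at its centre.
- bead8: White ceramic scouring bead, a ball of 20 mm diameter lying in the pot; origin at its centre.
- paste_tin: Bystander: round tin, radius 32 mm, 50 mm tall, origin under its centre.
- socket: Bystander: steel socket, a cylinder of radius 14 mm, 45 mm tall, origin under its centre.
- pliers: Bystander: wheel-weight pliers, about 165 x 45 x 14 mm, lying along its x, origin under its middle.

How it is judged:
By the outcome, as a careful person would: the job done as asked, in the order asked, and still so for the second after the job is handed in, with the robot touching nothing.
Of nut1, nut2, nut3, nut4 only 2 to 4 are there at a start; the rules pass over those that are not, and their reading is None.
At some moment in a run one of nut1, nut2, nut3, nut4, cover may be knocked a few centimetres aside while the robot is not near it.
It also fails if it takes over 210 s, if anything falls off the work surface, if the arm or the gripper's body presses on something with over 40 N, if the wrist force passes 120 N, or if a joint passes its speed limit or range.

### The arm

A 6-joint arm with a two-finger parallel gripper is mounted at the origin on the work surface. World frame = base frame: x ahead of the robot, y to its left, z up, the work surface at z = 0. Lengths are in m, angles in rad, forces in N, time in s.
With the tool pointing down it reaches from about 0.3 to 0.775 m from the base axis. Payload 14.6 kg.
Tool frame: the origin (TCP) lies midway between the tips of the shut fingers; the grasp point (between the pads) lies 19 mm behind it (ctrl.pinch_z is the z of the grasp point in the tool frame, in m); z points along the fingers, y is the line along which they close (so a half turn about z gives the same grasp; the last joint's range is limited). The gripper opens to 94 mm and grips with 3 to 60 N. Pads are 16 mm wide; open, the fingers measure 119 mm over their backs; the gripper's body (75 mm by 177 mm) begins 78 mm behind the grasp point.
Start: joints at [1.133, 0.3, 1.521, -0, 1.321, -0.067], TCP at [0.199, 0.513, 0.205] pointing down, gripper open.
Joint ranges: [-3.03, 3.03], [-0.79, 2.21], [0.23, 2.52], [-1.04, 4.18], [0, 3.07], [-2.55, 2.55]. Speed limits (rad/s): [2.22, 2.22, 2.57, 3.14, 3.14, 3.14].

### API

Orientations are given as [roll, pitch, yaw] about the fixed x, y, z axes, in that order (R = Rz(yaw) Ry(pitch) Rx(roll)).
In Python, from station import ctrl, camera, ticket gives the robot as it stands. The module is installed in compiled form; this text tells all that it offers.
- The arm moves only by the shell command python3 -m inch 'ROWS' [FORCE]. ROWS is text: rows parted by semicolons, each of 7 numbers parted by spaces: the opening, from -1 (shut) to 1 (fully open), then the shift along the tool's x, y, z in units of 0.03 m (1.0 is 0.03 m), then the turn, a rotation vector about the tool's x, y, z in units of 10 degrees (1.0 is 10 degrees). In form: grip dx dy dz rx ry rz; .... A call has 1 to 10 rows; each row shifts and turns the commanded pose from where the row before left it, along the tool's axes as they then stand; what a row does not reach is not made up. A row lasts 1/8 s, in which the tool goes at most 62.5 mm and 10.7 degrees, less where a joint would pass 70% of its speed; a pose out of reach is approached as far as the arm can. A call with a number of a shift or a turn outside -1 to 1 is refused whole. A call with a gripper value outside its range is refused whole. The fingers move at their own pace and stop on an object; FORCE is the grip in N (left out, the last holds). Time passes only in rows, so rows that do not move let the fingers close. It gives the time, the measured TCP pose, the force, the opening and the grip force at its end, in the units of the state.
- ctrl.get_obs(): the state, without advancing time (a new reading comes with each control period).
- camera(name): name is "scene" or "top" or "wrist"; returns a dict with "img" (420x560x3 uint8, blue, green, red), "range_z" (420x560 float32, m along the optical axis (not along the pixel's ray), 0 where there is no reading), "intrinsics" (3x3 intrinsics, pixels), "k1" (the pictures are not rectified: a ray, as slopes to the right and down, at radius r is drawn at 1 + k1 r^2 times it, then the intrinsics apply), "view" (4x4, takes a point from world to camera coordinates). Camera axes: x right, y down, z forward; pixel columns grow to the right and rows downward; lengths in m; the calibration is good to about 2 mm. A picture is of the moment at which its call begins.
- ticket.hand_in(): hands the job in; it is judged then, once.
The state is a dict: "time_s": time; "qpos": joint angles; "joint_vel": joint speeds; "tau": joint torques, N m; "ee_pos": TCP position; "eef_rot": TCP orientation; "force": force on the tool from outside, world axes, zero at the start; "moment": the same for the moment, N m; "grip_width": finger opening in m; "grip_force": force on a finger pad.
Only numpy, scipy, OpenCV 4.12 (cv2) and the standard library are available. Lean on these libraries where they do the work, as an engineer would, in place of code of your own. Each camera call takes 0.05 s, during which the arm holds its last target. There are 200 camera calls.

## Working session

There is one attempt and no reset: what is moved stays moved. The work goes in short steps, Python scripts to look and compute and a shell command to move; the robot and the scene stay as the last step left them, time stands still between calls to the robot, and variables do not carry over. Pictures are saved under pics/ and viewed, at most 17 in all, crops included, and the job is handed in when it is done.

```bash
mkdir -p pics; cat > h.py <<'E'
import numpy as np, cv2
from station import ctrl, camera, ticket
def cloud(c):
    h,w=c['range_z'].shape; K=np.array(c['intrinsics']); k1=c['k1']
    u,v=np.meshgrid(np.arange(w),np.arange(h))
    p=np.stack([u,v],-1).reshape(-1,1,2).astype(np.float64)
    n=cv2.undistortPoints(p,K,np.array([k1,0,0,0.]),None,None,None).reshape(h,w,2) if False else und(p.reshape(h,w,2),K,k1)
    z=c['range_z'][...,None]; X=np.concatenate([n*z,z],-1)
    V=np.array(c['view']); return (X-V[:3,3])@V[:3,:3]
def und(p,K,k1):
    d=(p-[K[0,2],K[1,2]])/[K[0,0],K[1,1]]; n=d.copy()
    for _ in range(20): n=d/(1+k1*(n**2).sum(-1,keepdims=True))
    return n
E
python3 - <<'E'
from h import *
for n in('top','scene'):
    c=camera(n); cv2.imwrite(f'pics/{n}0.png',c['img']); np.savez(f'{n}0.npz',P=cloud(c),img=c['img'],z=c['range_z'])
    print(c['view'],c['k1'],c['intrinsics'])
o=ctrl.get_obs();print(o['ee_pos'],o['eef_rot'],ctrl.pinch_z,o['grip_width'])
E
```

```text
[[ 0.01651588 -0.99966895  0.01972845 -0.01586068]
 [-0.98479868 -0.01967609 -0.17258159  0.54535734]
 [ 0.17291264 -0.01657821 -0.98479764  1.09820552]
 [ 0.          0.          0.          1.        ]] -0.11054376385473749 [[498.40545577   0.         283.60759105]
 [  0.         498.40545577 204.10606759]
 [  0.           0.           1.        ]]
[[-0.77267772  0.63449922 -0.01949067  0.41464861]
 [ 0.43336245  0.50480492 -0.74657148 -0.15590205]
 [-0.46386003 -0.58530567 -0.66501965  1.5299619 ]
 [ 0.          0.          0.          1.        ]] -0.08424406775025715 [[479.32750047   0.         276.23919172]
 [  0.         479.32750047 212.91965054]
 [  0.           0.           1.        ]]
[0.19920085 0.51240577 0.20495825] [-3.14056523e+00 -9.10005565e-05  2.77076781e+00] -0.0188 0.09389735415528115
```

View pics/top0.png

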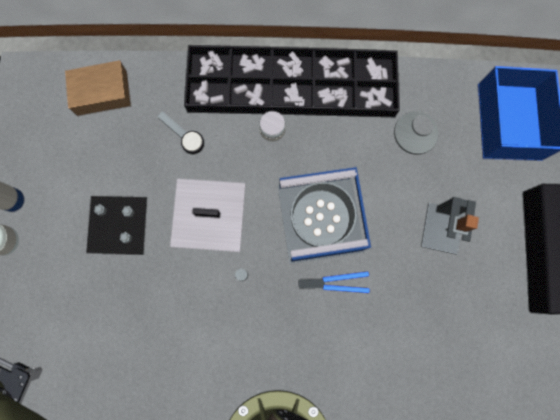

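View pics/scene0.png

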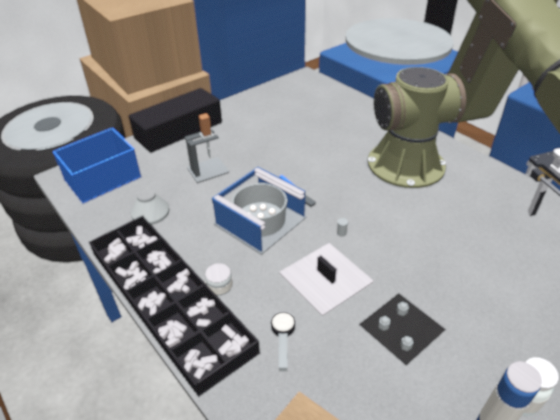

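The top view shows three nuts on the mat at (99,210), (127,211) and (125,238). The cover is at (207,214) with its fin along image x. The pot is at (322,215) and is open toward the left of the image. The stand and paddle are near (462,222), the socket at (241,275), the pliers at (335,283) and the tin at (272,126).

```bash
cat > meas.py <<'E'
from h import *
def nuts(P,reg):
    m=(P[...,2]>.014)&(P[...,2]<.05)&(P[...,0]>reg[0])&(P[...,0]<reg[1])&(P[...,1]>reg[2])&(P[...,1]<reg[3])
    n,l,s,c=cv2.connectedComponentsWithStats(m.astype(np.uint8))
    for i in range(1,n):
        if s[i,4]>8:
            q=P[l==i]; t=q[q[:,2]>q[:,2].max()-.006]
            print('blob',c[i].round(),s[i,4],'mid',((q.max(0)+q.min(0))/2).round(4),'top',t.mean(0).round(4),'zmax',q[:,2].max().round(4))
def rect(P,m,name):
    q=P[m]; r=cv2.minAreaRect((q[:,:2]*1000).astype(np.float32)); print(name,len(q),r, 'z',np.median(q[:,2]).round(4))
E
python3 - <<'E'
from meas import *
for n in('top','scene'):
    d=np.load(n+'0.npz');P=d['P'];im=d['img'].astype(int);g=im.mean(-1);sat=im.max(-1)-im.min(-1)
    print('==',n)
    X,Y,Z=P[...,0],P[...,1],P[...,2]
    if n=='top':
        v,u=np.mgrid[:420,:560]
        print([P[v_,u_].round(3) for v_,u_ in((215,320),(225,117),(215,207),(222,462),(100,290),(275,241))])
    nuts(P,(.3,.7,.3,.56))
    rect(P,(g<60)&(Z<.012)&(X>.35)&(X<.65)&(Y>.3)&(Y<.58),'mat')
    rect(P,(g>150)&(Z<.02)&(Z>-.005)&(X>.35)&(X<.65)&(Y>.12)&(Y<.34),'cover')
    rect(P,(g<80)&(Z>.045)&(Z<.06)&(X>.35)&(X<.65)&(Y>.15)&(Y<.3),'fin')
    rect(P,(Z>.091)&(Z<.102)&(X>.3)&(X<.7)&(Y>-.15)&(Y<.1),'lips')
    rect(P,(Z>.12)&(Z<.136)&(X>.3)&(X<.7)&(Y<-.2)&(Y>-.45),'fork')
    rect(P,(Z>.18)&(Z<.21)&(X>.3)&(X<.7)&(Y<-.2)&(Y>-.45),'grip')
    rect(P,(Z>.006)&(Z<.014)&(X>.3)&(X<.7)&(Y<-.2)&(Y>-.45),'standbase')
    rect(P,(Z>.014)&(Z<.06)&(X>.25)&(X<.4)&(Y<.3)&(Y>.1),'socket')
    np.save(n+'P.npy',P)
    m=np.zeros_like(Z,bool)
c=cv2.imread('pics/top0.png')
a=cv2.resize(c[150:290,80:380],None,fx=2.66,fy=2.66,interpolation=cv2.INTER_CUBIC)
b=cv2.resize(c[180:270,400:500],None,fx=2,fy=2,interpolation=cv2.INTER_CUBIC)
a=cv2.copyMakeBorder(a,0,210,0,0,cv2.BORDER_CONSTANT); a[-190:-10,:200]=b
s=cv2.imread('pics/scene0.png')[100:190,170:330]; s=cv2.resize(s,None,fx=2.2,fy=2.2,interpolation=cv2.INTER_CUBIC); a[-200:-2,300:652]=s
cv2.imwrite('pics/crop0.png',a)
E
```

```text
== top
[array([ 0.524, -0.091,  0.031]), array([0.495, 0.39 , 0.005]), array([0.517, 0.169, 0.047]), array([ 0.493, -0.373,  0.177]), array([ 0.806, -0.018,  0.03 ]), array([0.382, 0.087, 0.049])]
blob [ 99. 209.] 71 mid [0.5288 0.4298 0.0226] top [0.5283 0.4299 0.0279] zmax 0.0311
blob [127. 211.] 73 mid [0.5271 0.3627 0.0235] top [0.5258 0.361  0.0298] zmax 0.0329
blob [125. 237.] 83 mid [0.4648 0.3644 0.0245] top [0.4653 0.3623 0.0316] zmax 0.0349
mat 2780 ((496.053466796875, 392.0155029296875), (136.86587524414062, 135.880859375), 89.77981567382812) z 0.0025
cover 3775 ((526.8472290039062, 187.85179138183594), (143.32737731933594, 171.10858154296875), 87.39895629882812) z 0.0043
fin 132 ((522.9810791015625, 175.51805114746094), (51.041961669921875, 13.041744232177734), 87.79634857177734) z 0.0542
lips 1138 ((518.800537109375, -87.22246551513672), (183.64393615722656, 157.46151733398438), 9.502782821655273) z 0.0966
fork 634 ((506.9426574707031, -390.2255859375), (54.32289123535156, 90.30073547363281), 77.7668228149414) z 0.1299
grip 194 ((492.3965759277344, -387.1171569824219), (
[... 828 characters left out ...]
(526.3378295898438, 179.90313720703125), (55.7617301940918, 9.961770057678223), 86.86819458007812) z 0.0535
lips 653 ((517.5418090820312, -84.4296875), (187.46922302246094, 161.4829864501953), 9.19778060913086) z 0.0976
fork 286 ((507.11785888671875, -387.4539794921875), (58.944644927978516, 91.63764953613281), 78.4994125366211) z 0.1289
grip 85 ((492.390869140625, -385.2173156738281), (33.10028839111328, 24.484189987182617), 79.28719329833984) z 0.1929
standbase 495 ((488.9471740722656, -329.3227233886719), (196.731201171875, 394.483154296875), 78.32379913330078) z 0.0093
socket 43 ((382.6498718261719, 103.23163604736328), (6.188475608825684, 20.949296951293945), 89.19001007080078) z 0.0319
```

View pics/crop0.png

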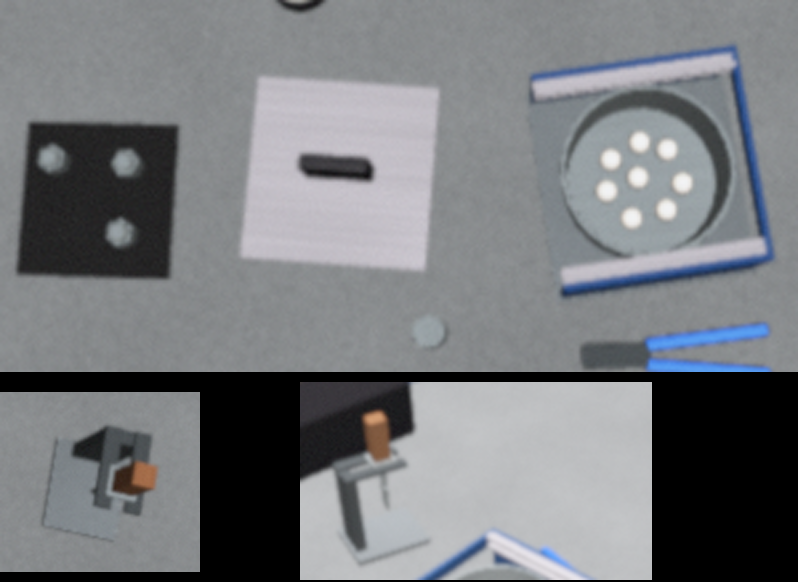

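The measurements agree across both cameras. Next I turn the tool to yaw 180° and move over the mat.

```bash
python3 -m inch '0 -0.9 -0.1 0 0 0 -0.7;0 -0.9 0 0 0 0 -0.7;0 -1 -0.6 0 0 0 -0.72;0 -1 -0.6 0 0 0 0;0 -1 -0.6 0 0 0 0;0 -1 -0.6 0 0 0 0;0 -1 -0.5 0 0 0 0;0 -1 -0.5 0 0 0 0;0 -1 -0.5 0 0 0 0;0 0 0 0 0 0 0' 20
cat >> meas.py <<'E'
def go(x,y,z,yaw=None):
    from scipy.spatial.transform import Rotation as Ro
    o=ctrl.get_obs(); R=Ro.from_euler('xyz',o['eef_rot']).as_matrix(); a=np.arctan2(R[1,0],R[0,0])
    d=R.T@(np.array([x,y,z])-o['ee_pos'])/.03
    print('shift',d.round(2),'yaw now',np.degrees(a).round(2),'rz',None if yaw is None else (-((yaw-np.degrees(a)+180)%360-180)/10).round(2),'tilt',R[:,2].round(3))
    return d
E
python3 - <<'E'
from meas import *
c=camera('wrist');P=cloud(c);cv2.imwrite('pics/w1.png',c['img'])
o=ctrl.get_obs();print(o['ee_pos'],o['eef_rot'],o['qpos'])
nuts(P,(.3,.7,.3,.56))
go(.5,.36,.12,180)
E
```

```text
time_s: 1.35
ee_pos: [0.4582, 0.3715, 0.2048]
eef_rot: [-3.141, -0.001, 3.138]
force: [-0.2, -0.1, -0.0]
grip_width: 0.0469
grip_force: 0.0
[0.45717785 0.37212884 0.20484806] [-3.14103115e+00 -9.33326132e-04  3.13938647e+00] [ 6.21032096e-01  3.89399262e-01  1.40277276e+00  9.10128049e-05
  1.35050621e+00 -9.47578247e-01]
blob [275. 196.] 351 mid [0.4634 0.3654 0.0235] top [0.4621 0.3654 0.0293] zmax 0.0328
blob [274. 250.] 358 mid [0.5251 0.3648 0.0233] top [0.5224 0.3647 0.0292] zmax 0.0324
blob [336. 247.] 164 mid [0.5218 0.4322 0.0228] top [0.5218 0.4335 0.0287] zmax 0.0316
shift [-1.43 -0.4   2.83] yaw now 179.87 rz -0.01 tilt [-0.001 -0.001 -1.   ]
```

View pics/w1.png

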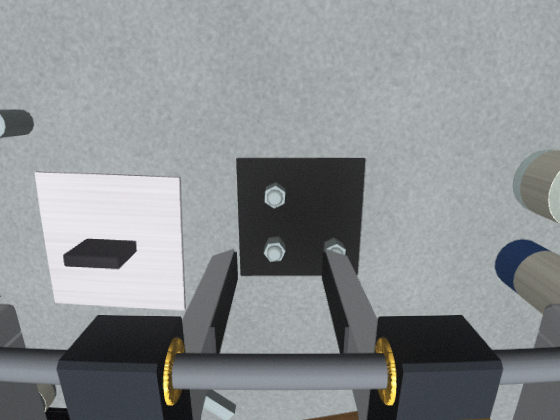

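The wrist view shows nuts at (275,196), (275,250) and (336,247), with their flats facing left and right, which is my closing direction. I'll grasp nut 1.

```bash
python3 -m inch '0 -0.24 -0.22 0.6 0 0 0;0 0 0 1 0 0 0;0 0 0 1 0 0 0;0 0 0 1 0 0 0;0 0 0 1 0 0 0;0 0 0 1 0 0 0;0 0 0 1 0 0 0;0 0 0 0 0 0 0;-1 0 0 0 0 0 0;-1 0 0 0 0 0 0' 20
python3 -m inch '-1 0 0 0 0 0 0;-1 0 0 0 0 0 0;-1 0 0 -1 0 0 0;-1 0 0 -1 0 0 0;-1 0 0 -1 0 0 0;-1 0 0 -1 0 0 0;-1 0 0 -0.5 0 0 0;-1 0 0 0 0 0 0'
python3 - <<'E'
from meas import *
go(.4645,.3655,.0075,180)
# pot estimate and drop points
for n in('top','scene'):
    P=np.load(n+'P.npy');m=(P[...,2]>.091)&(P[...,2]<.102)&(P[...,0]>.3)&(P[...,0]<.7)&(P[...,1]>-.2)&(P[...,1]<.1)
    a=np.radians(9.4);q=P[m][:,:2];u=q@[np.cos(a),np.sin(a)];v=q@[-np.sin(a),np.cos(a)]
    print(n,'u',np.percentile(u,[0,1,50,99,100]).round(4),'v',np.percentile(v,[0,1,50,99,100]).round(4))
    mr=(P[...,2]>.07)&(P[...,2]<.082)&(abs(P[...,0]-.52)<.1)&(abs(P[...,1]+.086)<.1)
    r=P[mr][:,:2]; r=r[abs(np.hypot(r[:,0]-.52,r[:,1]+.086)-.071)<.012]
    A=np.c_[2*r,np.ones(len(r))];s=np.linalg.lstsq(A,(r**2).sum(1),rcond=None)[0];print('rim',s[:2],np.sqrt(s[2]+s[:2]@s[:2]),len(r))
E
```

```text
time_s: 2.65
ee_pos: [0.4639, 0.366, 0.0074]
eef_rot: [-3.142, -0.0, 3.141]
force: [-0.2, -0.7, 0.6]
grip_width: 0.03
grip_force: 0.0
time_s: 3.65
ee_pos: [0.4643, 0.3661, 0.1428]
eef_rot: [3.141, 0.001, 3.141]
force: [-0.9, -1.0, -0.2]
grip_width: 0.0211
grip_force: 20.0
shift [-0.   -0.02  4.51] yaw now 179.96 rz -0.0 tilt [ 0.001  0.001 -1.   ]
top u [0.4057 0.4064 0.4951 0.5888 0.5898] v [-0.2677 -0.2666 -0.1903 -0.0937 -0.0919]
rim [ 0.51989552 -0.09402936] 0.07149737073449326 422
scene u [0.4025 0.4044 0.5504 0.5897 0.5906] v [-0.2668 -0.2644 -0.189  -0.0894 -0.0874]
rim [ 0.51915482 -0.09092228] 0.07151424616411475 315
```

```bash
python3 -m inch '-1 0 -1 0 0 0 0;-1 0 -1 0 0 0 0;-1 0 -1 0 0 0 0;-1 0 -1 0 0 0 0;-1 0 -1 0 0 0 0;-1 0 -1 0 0 0 0;-1 0 -1 0 0 0 0;-1 0 -1 0 0 0 0;-1 0 -1 0 0 0 0;-1 0 -1 0 0 0 0'
python3 -m inch '-1 -0.4 -1 0 0 0 0;-1 0 -1 0 0 0 0;-1 0 -1 0 0 0 0;-1 0 -1 0 0 0 0;-1 0 -1 0 0 0 0;-1 0 -0.5 0 0 0 0;-1 0 0 0 0 0 0'
python3 - <<'E'
from meas import *
go(.477,-.1,.04,180); print(ctrl.get_obs()['grip_width'])
c=camera('wrist');cv2.imwrite('pics/w2.png',c['img']);P=cloud(c)
m=(P[...,2]>.07)&(P[...,2]<.082)&(abs(P[...,0]-.52)<.1)&(abs(P[...,1]+.092)<.1);r=P[m][:,:2];r=r[abs(np.hypot(r[:,0]-.52,r[:,1]+.092)-.071)<.012]
s=np.linalg.lstsq(np.c_[2*r,np.ones(len(r))],(r**2).sum(1),rcond=None)[0];print('rim',s[:2],np.sqrt(s[2]+s[:2]@s[:2]),len(r))
E
```

```text
time_s: 4.9
ee_pos: [0.4633, 0.065, 0.1411]
eef_rot: [-3.141, -0.002, 3.141]
force: [-0.4, -0.5, -0.5]
grip_width: 0.0212
grip_force: 20.0
time_s: 5.78
ee_pos: [0.4755, -0.0992, 0.1417]
eef_rot: [3.141, -0.001, 3.14]
force: [0.3, 0.1, -0.9]
grip_width: 0.0211
grip_force: 20.0
shift [-0.05 -0.03  3.39] yaw now 179.88 rz -0.01 tilt [-0.001  0.    -1.   ]
0.021095312016225297
rim [ 0.51885152 -0.09393225] 0.07075924834103918 2185
```

View pics/w2.png

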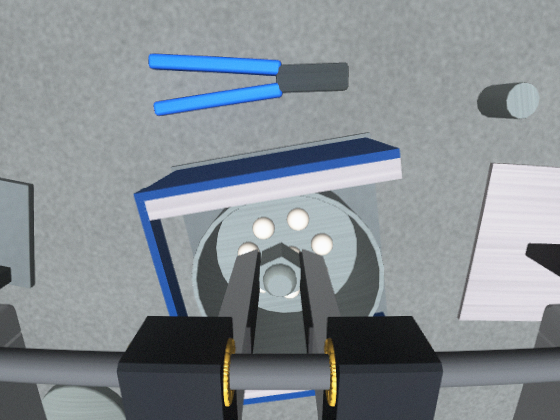

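The nut is held at (280,280) inside the pot outline, with beads visible below. The pot centre comes out near (0.519, -0.094). I lower and release.

```bash
python3 -m inch '-1 0 0 1 0 0 0;-1 0 0 1 0 0 0;-1 0 0 1 0 0 0;-1 0 0 0.5 0 0 0;-1 0 0 0 0 0 0;-0.2 0 0 0 0 0 0;-0.2 0 0 0 0 0 0;-0.2 0 0 -1 0 0 0;-0.2 0 0 -1 0 0 0;-0.2 0 0 -1 0 0 0'
python3 -m inch '0 -0.9 1 -0.4 0 0 0;0 -0.9 1 0 0 0 0;0 0 1 0 0 0 0;0 0 1 0 0 0 0;0 0 1 0 0 0 0;0 0 1 0 0 0 0;0 0 1 0 0 0 0;0 0 1 0 0 0 0;0 0 1 0 0 0 0;0 0 1 0 0 0 0'
python3 -m inch '0 0 1 0 0 0 0;0 0 1 0 0 0 0;0 0 1 0 0 0 0;0 0 1 0 0 0 0;0 0 0.8 0 0 0 0;0 0 0 0 0 0 0'
python3 - <<'E'
from meas import *
for n in('wrist','top'):
    P=cloud(camera(n)); nuts(P,(.38,.62,.3,.5))
go(.5265,.365,.0075,180); print(ctrl.get_obs()['time_s'])
E
```

```text
time_s: 7.08
ee_pos: [0.4759, -0.0991, 0.1291]
eef_rot: [-3.141, 0.001, 3.141]
force: [0.6, 0.5, -0.7]
grip_width: 0.0375
grip_force: 0.0
time_s: 8.32
ee_pos: [0.5301, 0.202, 0.1402]
eef_rot: [3.141, 0.001, 3.141]
force: [0.8, -0.3, -0.0]
grip_width: 0.0474
grip_force: 0.0
time_s: 9.07
ee_pos: [0.5299, 0.346, 0.1398]
eef_rot: [3.141, 0.001, -3.141]
force: [0.4, 0.1, -0.9]
grip_width: 0.047
grip_force: 0.0
blob [301. 203.] 533 mid [0.5257 0.3644 0.0229] top [0.5241 0.3642 0.029 ] zmax 0.0318
blob [377. 206.] 540 mid [0.5284 0.4317 0.0232] top [0.5267 0.4295 0.0293] zmax 0.0325
blob [129. 210.] 31 mid [0.5282 0.3581 0.0224] top [0.5264 0.3568 0.0276] zmax 0.0306
shift [0.12 0.68 4.41] yaw now 179.96 rz -0.0 tilt [ 0. -0. -1.]
9.175
```

```bash
python3 -m inch '0 0.12 0.65 0.4 0 0 0;0 0 0 1 0 0 0;0 0 0 1 0 0 0;0 0 0 1 0 0 0;0 0 0 1 0 0 0;0 0 0 0 0 0 0;-1 0 0 0 0 0 0;-1 0 0 0 0 0 0;-1 0 0 0 0 0 0;-1 0 0 0 0 0 0' 20
python3 -m inch '-1 0 0 -1 0 0 0;-1 0 0 -1 0 0 0;-1 0 0 -1 0 0 0;-1 0 0 -1 0 0 0;-1 0 0 -0.5 0 0 0;-1 0 -1 0 0 0 0;-1 0 -1 0 0 0 0;-1 0 -1 0 0 0 0;-1 0 -1 0 0 0 0;-1 0 -1 0 0 0 0'
python3 -m inch '-1 0 -1 0 0 0 0;-1 0 -1 0 0 0 0;-1 0 -1 0 0 0 0;-1 0 -1 0 0 0 0;-1 0 -1 0 0 0 0;-1 -0.6 -1 0 0 0 0;-1 -0.6 -1 0 0 0 0;-1 0 -1 0 0 0 0;-1 0 -1 0 0 0 0;-1 0 -1 0 0 0 0'
python3 -m inch '-1 0 0 1 0 0 0;-1 0 0 1 0 0 0;-1 0 0 1 0 0 0;-1 0 0 0.5 0 0 0;-1 0 0 0 0 0 0;-0.2 0 0 0 0 0 0;-0.2 0 0 0 0 0 0;-0.2 0 0 -1 0 0 0;-0.2 0 0 -1 0 0 0;-0.2 0 0 -1 0 0 0'
python3 -m inch '-0.2 0 1 -0.5 0 0 0;0 0.9 1 0 0 0 0;0 0 1 0 0 0 0;0 0 1 0 0 0 0;0 0 1 0 0 0 0;0 0 1 0 0 0 0;0 0 1 0 0 0 0;0 0 1 0 0 0 0;0 0 1 0 0 0 0;0 0 1 0 0 0 0'
python3 -m inch '0 0 1 0 0 0 0;0 0 1 0 0 0 0;0 0 1 0 0 0 0;0 0 1 0 0 0 0;0 0 1 0 0 0 0;0 0 1 0 0 0 0;0 0 0.6 0 0 0 0;0 0 0 0 0 0 0'
python3 - <<'E'
from meas import *
for n in('wrist','top'):
    P=cloud(camera(n)); nuts(P,(.38,.62,.3,.5))
go(.5265,.432,.0075,180); print(ctrl.get_obs()['time_s'])
E
```

```text
time_s: 10.42
ee_pos: [0.5266, 0.3645, 0.0076]
eef_rot: [3.141, 0.0, 3.141]
force: [-1.1, 0.1, 0.6]
grip_width: 0.0229
grip_force: 20.0
time_s: 11.68
ee_pos: [0.5261, 0.2134, 0.1418]
eef_rot: [-3.141, -0.001, 3.141]
force: [0.1, 0.7, -0.7]
grip_width: 0.0232
grip_force: 20.0
time_s: 12.92
ee_pos: [0.5619, -0.0865, 0.1418]
eef_rot: [3.141, -0.001, 3.141]
force: [0.3, -0.0, -0.1]
grip_width: 0.023
grip_force: 20.0
time_s: 14.18
ee_pos: [0.5623, -0.0856, 0.1291]
eef_rot: [-3.141, 0.001, 3.141]
force: [0.2, -0.1, -0.1]
grip_width: 0.0375
grip_force: 0.0
time_s: 15.42
ee_pos: [0.5355, 0.2155, 0.1432]
eef_rot: [3.141, 0.001, 3.141]
force: [0.2, -0.7, 0.3]
grip_width: 0.0471
grip_force: 0.0
time_s: 16.42
ee_pos: [0.5353, 0.4133, 0.1427]
eef_rot: [3.141, 0.0, -3.141]
force: [-1.1, 0.0, -0.6]
grip_width: 0.0467
grip_force: 0.0
blob [301. 199.] 524 mid [0.5283 0.4318 0.0233] top [0.5269 0.4313 0.0294] zmax 0.0325
blob [ 99. 209.] 73 mid [0.529  0.4298 0.0222] top [0.5284 0.429  0.0269] zmax 0.0304
shift [0.31 0.67 4.51] yaw now 179.95 rz -0.0 tilt [ 0. -0. -1.]
16.525
```

```bash
python3 -m inch '0 0.24 0.64 0.5 0 0 0;0 0 0 1 0 0 0;0 0 0 1 0 0 0;0 0 0 1 0 0 0;0 0 0 1 0 0 0;0 0 0 0 0 0 0;-1 0 0 0 0 0 0;-1 0 0 0 0 0 0;-1 0 0 0 0 0 0;-1 0 0 0 0 0 0' 20
python3 -m inch '-1 0 0 -1 0 0 0;-1 0 0 -1 0 0 0;-1 0 0 -1 0 0 0;-1 0 0 -1 0 0 0;-1 0 0 -0.5 0 0 0;-1 0 -1 0 0 0 0;-1 0 -1 0 0 0 0;-1 0 -1 0 0 0 0;-1 0 -1 0 0 0 0;-1 0 -1 0 0 0 0'
python3 -m inch '-1 0 -1 0 0 0 0;-1 0 -1 0 0 0 0;-1 0 -1 0 0 0 0;-1 0 -1 0 0 0 0;-1 0 -1 0 0 0 0;-1 0.3 -1 0 0 0 0;-1 0 -1 0 0 0 0;-1 0 -1 0 0 0 0;-1 0 -1 0 0 0 0;-1 0 -1 0 0 0 0'
python3 -m inch '-1 0 -0.9 0 0 0 0;-1 0 0 1 0 0 0;-1 0 0 1 0 0 0;-1 0 0 1 0 0 0;-1 0 0 0.2 0 0 0;-1 0 0 0 0 0 0;-0.3 0 0 0 0 0 0;-0.3 0 0 0 0 0 0;-0.3 0 0 -1 0 0 0;-0.3 0 0 -1 0 0 0'
python3 -m inch '-0.3 0 0 -1 0 0 0;-0.3 0 0 -1 0 0 0;-0.3 0 0 -1 0 0 0;0 0 -1 -1 0 0 0;0 0.3 -1 -0.4 0 0 0;0 0.3 -1 0 0 0 0;0 0.3 -1 0 0 0 0;0 0 -1 0 0 0 0;0 0 -1 0 0 0 0;0 0 0 0 0 0 0'
python3 - <<'E'
from meas import *
c=camera('top');P=cloud(c);im=c['img'];cv2.imwrite('pics/t2.png',cv2.resize(im[130:300,60:360],None,fx=2.6,fy=2.6,interpolation=cv2.INTER_CUBIC))
nuts(P,(.38,.62,.3,.5))
c=camera('wrist');cv2.imwrite('pics/w3.png',c['img']);P=cloud(c);X,Y,Z=P.transpose(2,0,1)
rect(P,(Z>.12)&(Z<.136)&(X>.3)&(X<.7)&(Y<-.3)&(Y>-.5),'fork')
rect(P,(Z>.18)&(Z<.21)&(X>.3)&(X<.7)&(Y<-.3)&(Y>-.5),'grip')
print(ctrl.get_obs()['qpos'])
go(.492,-.387,.25,168)
E
```

```text
time_s: 17.77
ee_pos: [0.5284, 0.4317, 0.0075]
eef_rot: [3.141, 0.0, 3.141]
force: [-0.6, 0.5, 0.1]
grip_width: 0.0213
grip_force: 20.0
time_s: 19.02
ee_pos: [0.528, 0.2805, 0.1417]
eef_rot: [-3.141, -0.001, 3.141]
force: [0.1, 0.3, -1.1]
grip_width: 0.021
grip_force: 20.0
time_s: 20.27
ee_pos: [0.5187, -0.0193, 0.142]
eef_rot: [3.142, -0.001, 3.141]
force: [-0.3, -0.1, -0.8]
grip_width: 0.021
grip_force: 20.0
time_s: 21.52
ee_pos: [0.5186, -0.046, 0.1065]
eef_rot: [-3.142, -0.001, 3.14]
force: [0.4, 0.2, -0.3]
grip_width: 0.033
grip_force: 0.0
time_s: 22.78
ee_pos: [0.4915, -0.2265, 0.2377]
eef_rot: [3.141, -0.001, 3.139]
force: [0.4, -0.0, -0.1]
grip_width: 0.0468
grip_force: 0.0
fork 3604 ((506.5096740722656, -389.8183898925781), (53.766197204589844, 91.23924255371094), 79.29596710205078) z 0.1303
grip 1780 ((491.24365234375, -386.31732177734375), (26.062456130981445, 25.63984489440918), 78.5428695678711) z 0.1958
[-4.96745977e-01  2.56208131e-01  1.50052092e+00  1.55040108e-04
  1.38571035e+00 -2.06639962e+00]
shift [-0.01 -5.4  -0.4 ] yaw now 179.93 rz 1.19 tilt [-0.001  0.001 -1.   ]
```

View pics/t2.png

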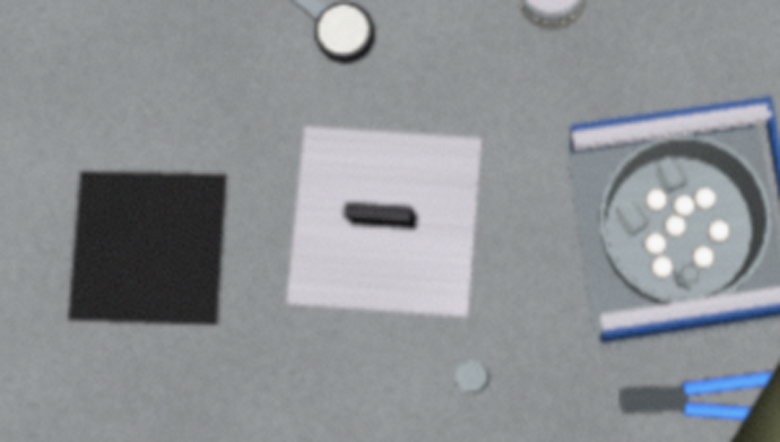

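View pics/w3.png

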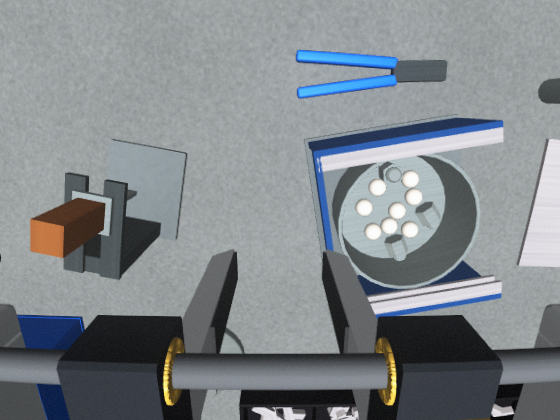

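The top view shows an empty mat and three nuts with the beads in the pot; the cover hasn't moved. The wrist view shows the paddle grip at (65,230) and the fork beside it, with the slot opening toward the robot. I move over the paddle.

```bash
python3 -m inch '0.2 0 -0.9 0 0 0 0;0.2 0 -0.9 0 0 0 0;0.2 0 -0.9 0 0 0 0;0.2 0 -0.9 0 0 0 0;0.2 0 -0.9 0 0 0 0;0.2 0 -0.8 0 0 0 0.4;0.2 0 0 0 0 0 0.75;0.2 0 0 0 0 0 0'
python3 - <<'E'
from meas import *
c=camera('wrist');cv2.imwrite('pics/w4.png',c['img']);P=cloud(c);X,Y,Z=P.transpose(2,0,1)
rect(P,(Z>.12)&(Z<.136)&(X>.3)&(X<.7)&(Y<-.3)&(Y>-.5),'fork')
rect(P,(Z>.185)&(Z<.205)&(X>.3)&(X<.7)&(Y<-.3)&(Y>-.5),'grip')
go(.492,-.3865,.149,168.5)
E
```

```text
time_s: 23.88
ee_pos: [0.4921, -0.3835, 0.2383]
eef_rot: [3.141, -0.0, 2.942]
force: [0.2, 0.6, 0.1]
grip_width: 0.0563
grip_force: 0.0
fork 3708 ((506.69976806640625, -389.74273681640625), (52.165714263916016, 89.5574951171875), 78.82550048828125) z 0.1304
grip 1380 ((490.959228515625, -386.38201904296875), (24.108322143554688, 24.64917755126953), 77.61426544189453) z 0.1962
shift [-0.02 -0.1   2.98] yaw now 168.67 rz 0.02 tilt [-0.  0. -1.]
```

```bash
python3 -m inch '0.2 0 -0.1 1 0 0 0;0.2 0 0 1 0 0 0;0.2 0 0 1 0 0 0;0.2 0 0 0 0 0 0;-1 0 0 0 0 0 0;-1 0 0 0 0 0 0;-1 0 0 0 0 0 0;-1 0 0 0 0 0 0;-1 0 0 0 0 0 0' 45
python3 -m inch '-1 0 0 -0.2 0 0 0;-1 0 0 -0.2 0 0 0;-1 0 0 0 0 0 0'
python3 - <<'E'
from meas import *
go(.492,-.3865,.149,168.5);o=ctrl.get_obs();print(o['force'],o['ee_pos'])
E
```

```text
time_s: 25.05
ee_pos: [0.4913, -0.3873, 0.149]
eef_rot: [-3.141, 0.001, 2.94]
force: [-0.4, 2.6, 5.9]
grip_width: 0.0239
grip_force: 45.0
time_s: 25.42
ee_pos: [0.4913, -0.3875, 0.161]
eef_rot: [-3.141, 0.001, 2.94]
force: [-0.4, 0.3, -1.8]
grip_width: 0.0236
grip_force: 45.0
shift [-0.02  0.04  0.4 ] yaw now 168.45 rz -0.0 tilt [ 0.001 -0.001 -1.   ]
[-0.40078771  0.34139948 -1.75577232] [ 0.4912695  -0.38746241  0.16098474]
```

```bash
python3 -m inch '-1 0.6 0 0 0 0 0;-1 0.8 0 0 0 0 0;-1 0.8 0 0 0 0 0;-1 0.8 0 -0.3 0 0 0;-1 0 0 -0.7 0 0 0;-1 0 0 -0.8 0 0 0;-1 0 0 -0.8 0 0 0;-1 0 0 0 0 0 0'
python3 - <<'E'
from meas import *
go(.519,-.0935,.235,168.5)
c=camera('top');cv2.imwrite('pics/t3.png',cv2.resize(c['img'][150:270,260:500],None,fx=3,fy=3,interpolation=cv2.INTER_CUBIC))
P=cloud(c)
m=(c['img'].min(-1)>190)&(P[...,2]>.01)&(P[...,2]<.05)&(np.hypot(P[...,0]-.519,P[...,1]+.0935)<.068)
n,l,s,cc=cv2.connectedComponentsWithStats(m.astype(np.uint8))
for i in range(1,n):
  if s[i,4]>6: print('bead',(P[l==i].mean(0)[:2]-[.519,-.0935]).round(3),s[i,4])
E
```

```text
time_s: 26.42
ee_pos: [0.4033, -0.3697, 0.2397]
eef_rot: [-3.14, 0.002, 2.94]
force: [-0.6, -0.2, -1.8]
grip_width: 0.0236
grip_force: 45.0
shift [-1.93  9.79  0.14] yaw now 168.45 rz -0.0 tilt [ 0.002 -0.002 -1.   ]
bead [0.026 0.021] 41
bead [ 0.028 -0.024] 42
bead [ 0.021 -0.005] 40
bead [0.003 0.003] 40
bead [-0.001 -0.036] 42
bead [-0.014  0.021] 43
bead [-0.025 -0.022] 41
bead [-0.034  0.015] 41
```

View pics/t3.png

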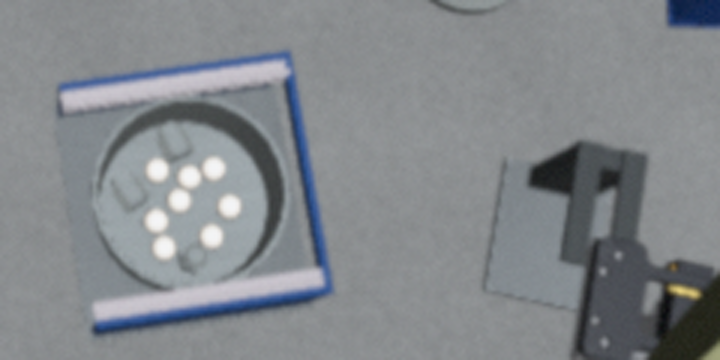

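The fork is empty and the paddle is in the gripper. The nuts lie near the pot wall at pixels (175,142), (130,195) and (193,257), with clear floor near (238,180). I'll plunge there.

```bash
python3 -m inch '-1 -0.3 0.9 0 0 0 0;-1 -0.3 0.9 0 0 0 0;-1 -0.3 0.9 0 0 0 0;-1 -0.3 0.9 0 0 0 0;-1 -0.3 0.9 0 0 0 0;-1 -0.3 0.9 0 0 0 0;-1 -0.3 0.9 0 0 0 0;-1 -0.3 0.9 0 0 0 0;-1 -0.3 0.9 0 0 0 0;-1 -0.05 0.57 0 0 0 0' 60
python3 -m inch '-1 0 0 1 0 0 0;-1 0 0 1 0 0 0;-1 0 0 1 0 0 0;-1 0 0 0.8 0 0 0;-1 0 0 0.3 0 0 0;-1 0 0 0.13 0 0 0;-1 0 0 0 0 0 0'
python3 - <<'E'
from meas import *
go(.519,-.0935,.112,168.5)
E
```

```text
time_s: 27.72
ee_pos: [0.5359, -0.1298, 0.2369]
eef_rot: [3.141, -0.002, 2.941]
force: [-0.7, -0.5, -1.4]
grip_width: 0.024
grip_force: 60.0
time_s: 28.6
ee_pos: [0.5361, -0.131, 0.112]
eef_rot: [-3.141, 0.001, 2.94]
force: [-0.3, 0.6, -1.7]
grip_width: 0.0236
grip_force: 60.0
shift [0.81 1.11 0.  ] yaw now 168.45 rz -0.0 tilt [ 0.001 -0.    -1.   ]
```

Plunge done: z is 0.112 and no contact force shows. I'll do a slow first half turn, then check.

```bash
python3 -m inch '-1 0.41 -0.14 0 0 0 0;-1 0.41 -0.13 0 0 0 0;-1 0.41 0.14 0 0 0 0;-1 0.41 0.13 0 0 0 0;-1 0.26 0.35 0 0 0 0;-1 0.25 0.35 0 0 0 0;-1 0 0.43 0 0 0 0;-1 0 0.43 0 0 0 0;-1 -0.26 0.35 0 0 0 0;-1 -0.25 0.35 0 0 0 0'
python3 -m inch '-1 -0.41 0.14 0 0 0 0;-1 -0.41 0.13 0 0 0 0;-1 -0.41 -0.14 0 0 0 0;-1 -0.41 -0.13 0 0 0 0;-1 -0.26 -0.35 0 0 0 0;-1 -0.25 -0.35 0 0 0 0;-1 0 -0.43 0 0 0 0;-1 0 -0.43 0 0 0 0;-1 0.26 -0.35 0 0 0 0;-1 0.25 -0.35 0 0 0 0'
python3 - <<'E'
from meas import *
go(.519,-.0935,.112,168.5)
c=camera('wrist');cv2.imwrite('pics/w5.png',c['img'])
E
```

```text
time_s: 29.85
ee_pos: [0.5022, -0.0552, 0.1116]
eef_rot: [-3.139, 0.001, 2.941]
force: [3.1, -20.5, -0.7]
grip_width: 0.0239
grip_force: 60.1
time_s: 31.1
ee_pos: [0.5354, -0.1316, 0.1117]
eef_rot: [3.142, 0.001, 2.94]
force: [0.5, 0.0, -1.5]
grip_width: 0.0241
grip_force: 60.0
shift [ 0.79  1.13 -0.01] yaw now 168.44 rz -0.01 tilt [ 0.001 -0.    -1.   ]
```

View pics/w5.png

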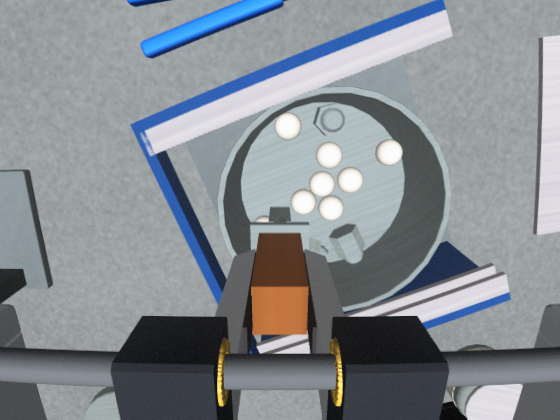

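The paddle is still upright, with beads and nuts staying in the pot. The highest force reading was about 20 N, so I continue with the same slow circles.

```bash
python3 -m inch '-1 0.41 -0.14 0 0 0 0;-1 0.41 -0.13 0 0 0 0;-1 0.41 0.14 0 0 0 0;-1 0.41 0.13 0 0 0 0;-1 0.26 0.35 0 0 0 0;-1 0.25 0.35 0 0 0 0;-1 0 0.43 0 0 0 0;-1 0 0.43 0 0 0 0;-1 -0.26 0.35 0 0 0 0;-1 -0.25 0.35 0 0 0 0'
python3 -m inch '-1 -0.41 0.14 0 0 0 0;-1 -0.41 0.13 0 0 0 0;-1 -0.41 -0.14 0 0 0 0;-1 -0.41 -0.13 0 0 0 0;-1 -0.26 -0.35 0 0 0 0;-1 -0.25 -0.35 0 0 0 0;-1 0 -0.43 0 0 0 0;-1 0 -0.43 0 0 0 0;-1 0.26 -0.35 0 0 0 0;-1 0.25 -0.35 0 0 0 0'
python3 -m inch '-1 0.41 -0.14 0 0 0 0;-1 0.41 -0.13 0 0 0 0;-1 0.41 0.14 0 0 0 0;-1 0.41 0.13 0 0 0 0;-1 0.26 0.35 0 0 0 0;-1 0.25 0.35 0 0 0 0;-1 0 0.43 0 0 0 0;-1 0 0.43 0 0 0 0;-1 -0.26 0.35 0 0 0 0;-1 -0.25 0.35 0 0 0 0'
python3 -m inch '-1 -0.41 0.14 0 0 0 0;-1 -0.41 0.13 0 0 0 0;-1 -0.41 -0.14 0 0 0 0;-1 -0.41 -0.13 0 0 0 0;-1 -0.26 -0.35 0 0 0 0;-1 -0.25 -0.35 0 0 0 0;-1 0 -0.43 0 0 0 0;-1 0 -0.43 0 0 0 0;-1 0.26 -0.35 0 0 0 0;-1 0.25 -0.35 0 0 0 0'
python3 - <<'E'
from meas import *
go(.519,-.0935,.112,168.5)
c=camera('wrist');cv2.imwrite('pics/w6.png',c['img'])
E
```

```text
time_s: 32.4
ee_pos: [0.5014, -0.0545, 0.1115]
eef_rot: [-3.14, -0.0, 2.941]
force: [-2.4, -22.0, -0.1]
grip_width: 0.0237
grip_force: 60.1
time_s: 33.65
ee_pos: [0.5351, -0.1314, 0.1114]
eef_rot: [3.141, -0.001, 2.94]
force: [-0.7, -0.0, -1.4]
grip_width: 0.0239
grip_force: 60.0
time_s: 34.9
ee_pos: [0.5024, -0.0565, 0.112]
eef_rot: [-3.136, 0.002, 2.942]
force: [-2.3, -28.2, 0.2]
grip_width: 0.0241
grip_force: 60.4
time_s: 36.15
ee_pos: [0.5351, -0.1275, 0.1112]
eef_rot: [3.133, -0.002, 2.939]
force: [4.2, 29.7, -0.5]
grip_width: 0.0249
grip_force: 60.6
shift [ 0.75  1.   -0.02] yaw now 168.4 rz -0.01 tilt [-0.     0.009 -1.   ]
```

```bash
python3 -m inch '-1 0.41 -0.14 0 0 0 0;-1 0.41 -0.13 0 0 0 0;-1 0.41 0.14 0 0 0 0;-1 0.41 0.13 0 0 0 0;-1 0.26 0.35 0 0 0 0;-1 0.25 0.35 0 0 0 0;-1 0 0.43 0 0 0 0;-1 0 0.43 0 0 0 0;-1 -0.26 0.35 0 0 0 0;-1 -0.25 0.35 0 0 0 0'
python3 -m inch '-1 -0.41 0.14 0 0 0 0;-1 -0.41 0.13 0 0 0 0;-1 -0.41 -0.14 0 0 0 0;-1 -0.41 -0.13 0 0 0 0;-1 -0.26 -0.35 0 0 0 0;-1 -0.25 -0.35 0 0 0 0;-1 0 -0.43 0 0 0 0;-1 0 -0.43 0 0 0 0;-1 0.26 -0.35 0 0 0 0;-1 0.25 -0.35 0 0 0 0'
python3 -m inch '-1 0.41 -0.14 0 0 0 0;-1 0.41 -0.13 0 0 0 0;-1 0.41 0.14 0 0 0 0;-1 0.41 0.13 0 0 0 0;-1 0.26 0.35 0 0 0 0;-1 0.25 0.35 0 0 0 0;-1 0 0.43 0 0 0 0;-1 0 0.43 0 0 0 0;-1 -0.26 0.35 0 0 0 0;-1 -0.25 0.35 0 0 0 0'
python3 -m inch '-1 -0.41 0.14 0 0 0 0;-1 -0.41 0.13 0 0 0 0;-1 -0.41 -0.14 0 0 0 0;-1 -0.41 -0.13 0 0 0 0;-1 -0.26 -0.35 0 0 0 0;-1 -0.25 -0.35 0 0 0 0;-1 0 -0.43 0 0 0 0;-1 0 -0.43 0 0 0 0;-1 0.26 -0.35 0 0 0 0;-1 0.25 -0.35 0 0 0 0'
python3 - <<'E'
from meas import *
go(.519,-.0935,.112,168.5)
c=camera('wrist');cv2.imwrite('pics/w7.png',c['img'])
E
```

```text
time_s: 37.45
ee_pos: [0.5012, -0.0552, 0.1115]
eef_rot: [-3.138, -0.0, 2.941]
force: [-0.9, -24.3, 0.2]
grip_width: 0.0239
grip_force: 60.2
time_s: 38.7
ee_pos: [0.535, -0.1314, 0.1116]
eef_rot: [3.141, -0.0, 2.94]
force: [0.5, -0.5, -1.2]
grip_width: 0.0234
grip_force: 60.0
time_s: 39.95
ee_pos: [0.5022, -0.054, 0.1115]
eef_rot: [3.142, 0.0, 2.94]
force: [-0.1, -0.1, -1.7]
grip_width: 0.0237
grip_force: 59.9
time_s: 41.2
ee_pos: [0.535, -0.1314, 0.1116]
eef_rot: [3.142, -0.0, 2.94]
force: [0.2, 0.4, -1.6]
grip_width: 0.0237
grip_force: 60.0
shift [ 0.78  1.13 -0.01] yaw now 168.45 rz -0.01 tilt [ 0.  0. -1.]
```

View pics/w7.png

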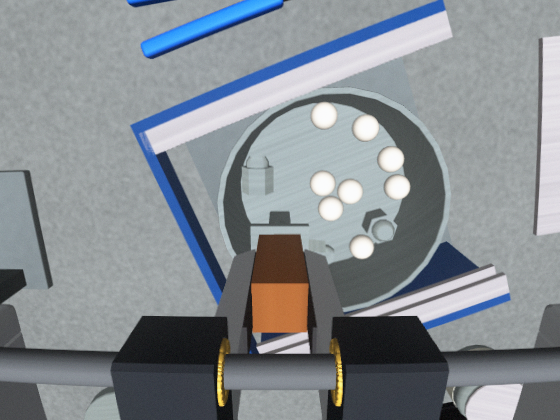

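All eight beads and the nuts are in the pot, the paddle is still straight in the grip, and five turns are done. Now I lift out and go back in front of the fork.

```bash
python3 -m inch '-1 0 0 -1 0 0 0;-1 0 0 -1 0 0 0;-1 0 0 -1 0 0 0;-1 0 0 -1 0 0 0;-1 0 0 -0.3 0 0 0;-1 0.3 -0.9 0 0 0 0;-1 0.3 -0.9 0 0 0 0;-1 0.3 -0.9 0 0 0 0;-1 0.3 -0.9 0 0 0 0;-1 0.3 -0.9 0 0 0 0'
python3 -m inch '-1 0.3 -0.9 0 0 0 0;-1 0.3 -0.9 0 0 0 0;-1 0.3 -0.9 0 0 0 0;-1 0.35 -0.9 0 0 0 0;-1 0 -0.57 0 0 0 0;-1 0 0 1 0 0 0;-1 0 0 1 0 0 0;-1 0 0 0.5 0 0 0;-1 0 0 0 0 0 0'
python3 - <<'E'
from meas import *
go(.4033,-.3697,.1615,168.5)
go(.4913,-.3873,.161,168.5)
c=camera('top');P=cloud(c);c2=camera('wrist');P2=cloud(c2)
for Q in(P,P2):
  m=(Q[...,2]>.19)&(Q[...,2]<.215)&(abs(Q[...,0]-.403)<.03)&(abs(Q[...,1]+.37)<.03)
  print(m.sum(), Q[m].mean(0) if m.any() else '')
cv2.imwrite('pics/w8.png',c2['img'])
E
```

```text
time_s: 42.5
ee_pos: [0.4639, -0.2547, 0.2395]
eef_rot: [3.141, -0.001, 2.94]
force: [0.2, 0.5, -0.6]
grip_width: 0.0235
grip_force: 60.0
time_s: 43.62
ee_pos: [0.403, -0.3689, 0.1649]
eef_rot: [3.141, -0.001, 2.94]
force: [-0.2, 0.2, -0.8]
grip_width: 0.0237
grip_force: 60.0
shift [-0.01 -0.02  0.11] yaw now 168.47 rz -0.0 tilt [-0.001  0.001 -1.   ]
shift [-3.01 -0.01  0.13] yaw now 168.47 rz -0.0 tilt [-0.001  0.001 -1.   ]
5 [ 0.41302134 -0.34707617  0.21136001]
5347 [ 0.39706466 -0.36891547  0.20791561]
```

View pics/w8.png

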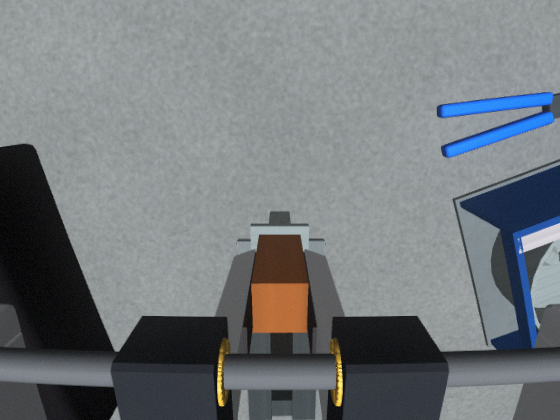

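The paddle is lined up with the slot: collar and fork centres are both at about column 280. I slide it in and lower it.

```bash
python3 -m inch '-1 -0.6 0 0 0 0 0;-1 -0.6 0 0 0 0 0;-1 -0.6 0 0 0 0 0;-1 -0.6 0 0 0 0 0;-1 -0.6 0 0 0 0 0;-1 0 0 0 0 0 0'
python3 -m inch '-1 0 0 0.3 0 0 0;-1 0 0 0.15 0 0 0;-1 0 0 0.07 0 0 0;-1 0 0 0 0 0 0'
python3 - <<'E'
from meas import *
go(.4913,-.3873,.149,168.5)
E
```

```text
time_s: 44.48
ee_pos: [0.492, -0.3873, 0.1662]
eef_rot: [-3.141, 0.001, 2.941]
force: [-0.1, 0.5, -2.4]
grip_width: 0.0235
grip_force: 60.0
time_s: 44.98
ee_pos: [0.491, -0.3873, 0.1501]
eef_rot: [-3.141, 0.0, 2.94]
force: [0.1, 0.8, -0.9]
grip_width: 0.0235
grip_force: 60.0
shift [-0.01  0.    0.04] yaw now 168.44 rz -0.01 tilt [ 0. -0. -1.]
```

```bash
python3 -m inch '-1 0 0 0.04 0 0 0;-1 0 0 0 0 0 0;0.2 0 0 0 0 0 0;0.2 0 0 0 0 0 0;0.2 0 0 0 0 0 0;0.2 0 0 -0.5 0 0 0;0.2 0 0 -1 0 0 0;0.2 0 0 -1 0 0 0;0.2 0 0 -0.5 0 0 0'
python3 -m inch '0.2 0.13 1 0 0 0 0;0.2 0.13 1 0 0 0 0;0.2 0.13 1 0 0 0 0;0.2 0.13 1 0 0 0 0;0.2 0.13 1 0 0 0 0;0.2 0.13 1 0 0 0 0;0.2 0.13 1 0 0 0 0;0.2 0.13 1 0 0 0 0;0.2 0.13 1 0 0 0 0;0.2 0.13 1 0 0 0 0'
python3 -m inch '0.2 0.15 1 0 0 0 0;0.2 0.15 1 0 0 0 0;0.2 0.15 1 0 0 0 0;0.2 0.15 1 0 0 0 0;0.2 0 0 0 0 0 1;0.2 0 0 0 0 0 1;0.2 0 0 0 0 0 1;0.2 0 0 0 0 0 1;0.2 0 0 0 0 0 1;0.2 0 0 0 0 0 1'
python3 -m inch '0.2 0 0 0 0 0 1;0.2 0 0 0 0 0 1;0.2 0 0 0 0 0 0.1;0.2 0 0 0 0 0 0'
python3 - <<'E'
from meas import *
c=camera('wrist');P=cloud(c);cv2.imwrite('pics/w9.png',c['img']);g=c['img'].mean(-1);X,Y,Z=P.transpose(2,0,1)
rect(P,(g<90)&(Z>.05)&(Z<.06)&(X>.4)&(X<.65)&(Y>.1)&(Y<.28),'fin')
rect(P,(Z>.003)&(Z<.009)&(g>130)&(X>.4)&(X<.65)&(Y>.05)&(Y<.29),'cover')
c=camera('top');P=cloud(c);g=c['img'].mean(-1);X,Y,Z=P.transpose(2,0,1)
rect(P,(Z>.18)&(Z<.21)&(X>.3)&(X<.7)&(Y<-.3)&(Y>-.5),'grip')
rect(P,(Z>.091)&(Z<.102)&(X>.3)&(X<.7)&(Y>-.2)&(Y<.06),'lips')
cv2.imwrite('pics/t5.png',c['img'])
go(.5247,.178,.12,87.4)
E
```

```text
time_s: 46.1
ee_pos: [0.4915, -0.3875, 0.2413]
eef_rot: [-3.14, 0.003, 2.94]
force: [-0.5, 0.3, 0.0]
grip_width: 0.0565
grip_force: 0.0
time_s: 47.35
ee_pos: [0.5129, -0.0845, 0.2388]
eef_rot: [3.142, -0.0, 2.94]
force: [0.1, -1.3, -0.0]
grip_width: 0.0559
grip_force: 0.0
time_s: 48.6
ee_pos: [0.5193, 0.0356, 0.2387]
eef_rot: [-3.141, -0.0, 1.887]
force: [-0.6, 0.5, 0.3]
grip_width: 0.0565
grip_force: 0.0
time_s: 49.1
ee_pos: [0.5193, 0.0357, 0.2387]
eef_rot: [-3.141, -0.0, 1.53]
force: [1.0, -0.8, -0.6]
grip_width: 0.0564
grip_force: 0.0
fin 950 ((524.1194458007812, 174.07606506347656), (59.4975700378418, 13.320564270019531), 87.31443786621094) z 0.0554
cover 18802 ((525.5806274414062, 140.56954956054688), (181.7218475341797, 241.65505981445312), 87.8355484008789) z 0.0055
grip 197 ((490.8818359375, -388.3695373535156), (26.76751136779785, 25.022119522094727), 79.03229522705078) z 0.1955
lips 1291 ((522.3445434570312, -106.4883041381836), (183.7843780517578, 154.90525817871094), 9.747506141662598) z 0.0966
shift [ 4.75 -0.02  3.96] yaw now 87.6 rz 0.02 tilt [-0. -0. -1.]
```

View pics/w9.png

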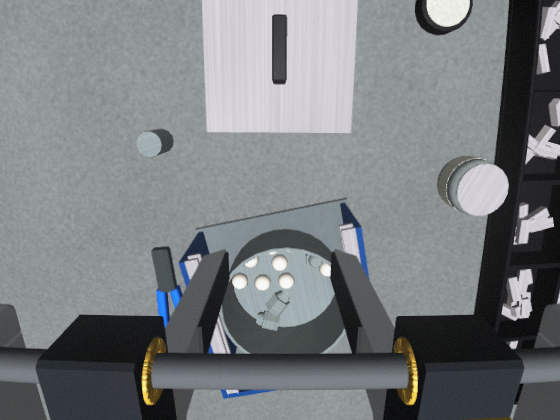

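View pics/t5.png

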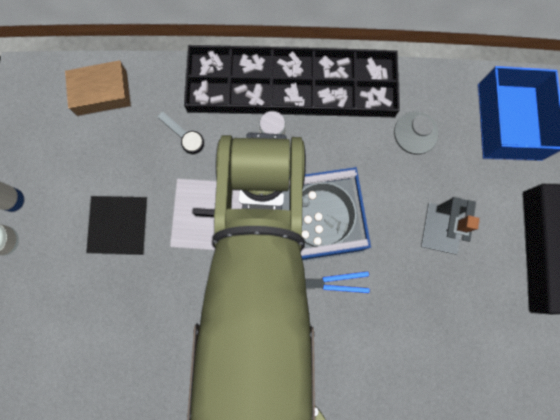

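The wrist view shows the cover with its fin at (279,48), and the pot's open end faces it. The top view shows the paddle hung at (470,222). I move over the fin and grasp it.

```bash
python3 -m inch '0.2 0.94 0 0 0 0 0.02;0.2 0.94 0 0 0 0 0;0.2 0.94 0 0.4 0 0 0;0.2 0.94 0 1 0 0 0;0.2 0.94 -0.03 1 0 0 0;0.2 0 0 1 0 0 0;0.2 0 0 1 0 0 0;0.2 0 0 0 0 0 0'
python3 - <<'E'
from meas import *
c=camera('wrist');P=cloud(c);g=c['img'].mean(-1);X,Y,Z=P.transpose(2,0,1)
rect(P,(g<90)&(Z>.05)&(Z<.06)&(X>.5)&(X<.55)&(Y>.1)&(Y<.26),'fin')
rect(P,(Z>.003)&(Z<.009)&(g>130)&(X>.42)&(X<.63)&(Y>.075)&(Y<.29),'cover')
go(.5243,.1765,.015,87.4)
E
```

```text
time_s: 50.2
ee_pos: [0.5241, 0.1763, 0.1051]
eef_rot: [-3.138, 0.001, 1.524]
force: [-0.4, 0.0, 0.6]
grip_width: 0.0566
grip_force: 0.0
fin 1621 ((524.4342651367188, 174.79464721679688), (59.59427261352539, 13.629036903381348), 86.96566772460938) z 0.0552
cover 32853 ((524.1845092773438, 177.61354064941406), (171.78794860839844, 165.8051300048828), 87.138427734375) z 0.0054
shift [-0.   -0.02  3.06] yaw now 87.32 rz -0.01 tilt [-0.001 -0.    -1.   ]
```

```bash
python3 -m inch '0.2 0 0 1 0 0 0;0.2 0 0 1 0 0 0;0.2 0 0 0.99 0 0 0;0.2 0 0 0 0 0 0;-1 0 0 0 0 0 0;-1 0 0 0 0 0 0;-1 0 0 0 0 0 0;-1 0 0 0 0 0 0;-1 0 0 0 0 0 0' 50
python3 -m inch '-1 0 0 -0.3 0 0 0;-1 0 0 -0.7 0 0 0;-1 0 0 -1 0 0 0;-1 0 0 -1 0 0 0;-1 0 0 -1 0 0 0;-1 0 0 0 0 0 0'
python3 - <<'E'
from meas import *
c=camera('wrist');P=cloud(c);X,Y,Z=P.transpose(2,0,1)
rect(P,(Z>.092)&(Z<.102)&(X>.4)&(X<.64)&(Y>-.2)&(Y<.02),'lips')
cs=camera('scene');P=cloud(cs);X,Y,Z=P.transpose(2,0,1)
m=(Z>.091)&(Z<.102)&(X>.4)&(X<.64)&(Y>-.2)&(Y<.02);rect(P,m,'lips')
t=camera('top');P=cloud(t);X,Y,Z=P.transpose(2,0,1)
for a in (9,9.5,10):
  q=P[(Z>.091)&(Z<.102)&(X>.4)&(X<.62)&(Y>-.2)&(Y<.0)][:,:2];r=np.radians(a);u=q@[np.cos(r),np.sin(r)];h=np.median(u)
  for s in(u<.5,u>.5): print(a,np.percentile(u[s],[3,50,97]).round(4),end='')
  print()
go(.4876,.0937,.101,99.5); o=ctrl.get_obs();print(o['ee_pos'],o['force'],o['grip_width'])
im=np.hstack([cv2.resize(c['img'],(400,300)),cv2.resize(cs['img'][120:330,170:450],(400,300))]);cv2.imwrite('pics/c10.png',im)
E
```

```text
time_s: 51.38
ee_pos: [0.5252, 0.1766, 0.0172]
eef_rot: [3.141, -0.0, 1.523]
force: [0.3, -0.5, 2.7]
grip_width: 0.0137
grip_force: 50.0
time_s: 52.12
ee_pos: [0.526, 0.1768, 0.1391]
eef_rot: [3.138, -0.001, 1.523]
force: [-0.4, -0.0, -3.5]
grip_width: 0.0134
grip_force: 50.0
lips 0 ((0.0, 0.0), (0.0, 0.0), 0.0) z nan
lips 915 ((519.1281127929688, -94.18397521972656), (188.3775177001953, 177.99893188476562), 9.741453170776367) z 0.0974
9 [0.4075 0.4187 0.483 ]9 [0.5169 0.5785 0.5896]
9.5 [0.4065 0.4171 0.4827]9.5 [0.5163 0.577  0.588 ]
10 [0.4051 0.4157 0.4833]10 [0.5159 0.5754 0.5864]
shift [-2.81 -1.09  1.16] yaw now 87.26 rz -1.22 tilt [-0.002 -0.    -1.   ]
[0.52448339 0.17638243 0.13564772] [ 0.42820799  1.37084109 -2.43551745] 0.013314485157997394
  return _methods._mean(a, axis=axis, dtype=dtype,
  ret = ret.dtype.type(ret / rcount)
```

View pics/c10.png

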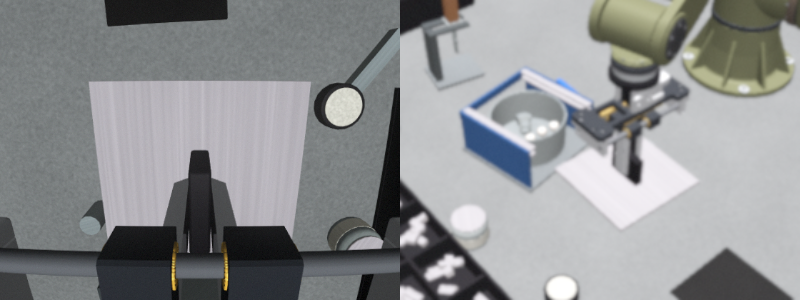

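The cover is in the gripper. I'll check its height and pose in the hand.

```bash
cat > cov.py <<'E'
from meas import *
def cov():
    o=ctrl.get_obs();x,y,z=o['ee_pos']
    for n in('wrist','scene'):
        c=camera(n);P=cloud(c);g=c['img'].mean(-1)
        m=(abs(P[...,2]-(z-.01))<.02)&(g>125)&(np.hypot(P[...,0]-x,P[...,1]-y)<.13)&((np.ptp(c['img'].astype(int),axis=-1))<40)
        q=P[m]; A=np.c_[q[:,:2]-[x,y],np.ones(len(q))]; 
        for _ in range(4):
            s=np.linalg.lstsq(A,q[:,2],rcond=None)[0]; k=abs(A@s-q[:,2])<.003; q,A=q[k],A[k]
        print(n,len(q),'plate top plane',s.round(4),'underside-tip',(s[2]-.005-z).round(4),'tip z',z.round(4), cv2.minAreaRect((q[:,:2]*1000).astype(np.float32)),[x.round(4),y.round(4)])
E
python3 -c "
from cov import *
cov()"
```

```text
wrist 51790 plate top plane [-0.0025  0.0003  0.1238] underside-tip -0.0169 tip z 0.1356 ((524.392333984375, 181.93389892578125), (149.3822021484375, 166.01454162597656), 87.22919464111328) [np.float64(0.5245), np.float64(0.1764)]
scene 2858 plate top plane [-0.0038 -0.0025  0.124 ] underside-tip -0.0166 tip z 0.1356 ((522.2239990234375, 175.4261932373047), (168.24253845214844, 168.49417114257812), 87.43512725830078) [np.float64(0.5245), np.float64(0.1764)]
```

```bash
python3 -m inch '-1 0 0 0 0 0 -0.61;-1 0 0 0 0 0 -0.61;-1 -0.5 -0.5 0 0 0 0;-1 -0.7 -0.5 0 0 0 0;-1 -0.7 -0.4 0 0 0 0;-1 -0.6 -0.25 0 0 0 0;-1 0 0 0.6 0 0 0;-1 0 0 0.47 0 0 0;-1 0 0 0 0 0 0;-1 0 0 0 0 0 0'
python3 - <<'E'
from cov import *
cov(); a=np.radians(9.5);v=np.array([-np.sin(a),np.cos(a)])
go(*(np.array([.519,-.0937])+.19*v),.1035,99.5)
go(.519,-.0937,.1035,99.5)
P=cloud(camera('top'));X,Y,Z=P.transpose(2,0,1)
q=P[(Z>.094)&(Z<.102)&(X>.4)&(X<.62)&(Y>-.2)&(Y<-.04)]
u=q[:,:2]@[np.cos(a),np.sin(a)];w=q[:,:2]@v
for s in(u<.47,u>.53): print(np.percentile(u[s],[2,50,98]).round(4),np.percentile(w[s],[1,99]).round(4),s.sum(),np.median(q[s,2]).round(4))
c=camera('scene');cv2.imwrite('pics/s11.png',cv2.resize(c['img'][140:290,180:400],None,fx=3.4,fy=3.4,interpolation=cv2.INTER_CUBIC))
E
```

```text
time_s: 53.62
ee_pos: [0.4889, 0.0946, 0.1052]
eef_rot: [3.141, 0.0, 1.736]
force: [-0.3, -0.1, -1.7]
grip_width: 0.0137
grip_force: 50.0
wrist 51762 plate top plane [-0.0004  0.001   0.0934] underside-tip -0.0168 tip z 0.1052 ((487.34869384765625, 99.83753204345703), (166.13954162597656, 149.83071899414062), 9.44649600982666) [np.float64(0.4889), np.float64(0.0946)]
scene 2286 plate top plane [-0.0009  0.0007  0.094 ] underside-tip -0.0162 tip z 0.1052 ((488.5216064453125, 83.85559844970703), (169.9374542236328, 187.88490295410156), 9.171619415283203) [np.float64(0.4889), np.float64(0.0946)]
shift [-0.02 -0.05  0.06] yaw now 99.47 rz -0.0 tilt [ 0.001  0.    -1.   ]
shift [-6.36 -0.04  0.06] yaw now 99.47 rz -0.0 tilt [ 0.001  0.    -1.   ]
[0.4065 0.4167 0.4608] [-0.2673 -0.111 ] 636 0.097
[0.5396 0.5776 0.5882] [-0.2671 -0.1383] 508 0.0968
```

View pics/s11.png

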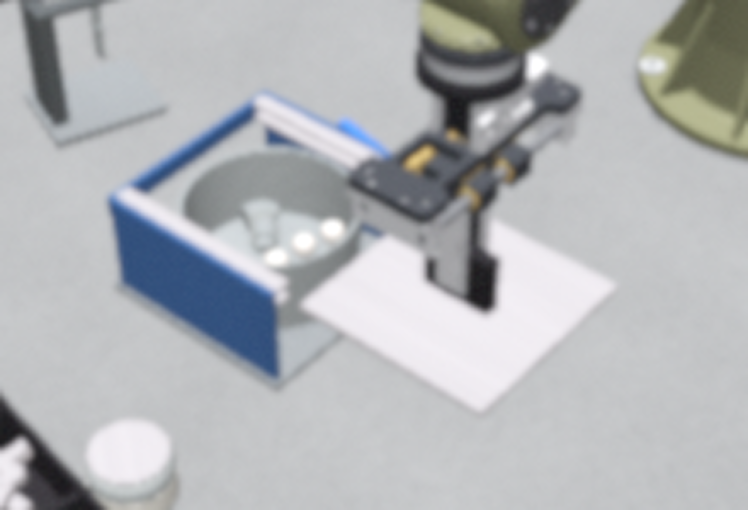

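The scene view shows the cover level and square in front of the channels. I lower it by about 2 mm and enter slowly.

```bash
python3 -m inch '-1 0 -0.02 0.06 0 0 0;-1 -0.3 0 0 0 0 0;-1 -0.3 0 0 0 0 0;-1 -0.2 0 0 0 0 0;-1 -0.2 0 0 0 0 0;-1 -0.2 0 0 0 0 0;-1 -0.2 0 0 0 0 0;-1 0 0 0 0 0 0'
python3 - <<'E'
from cov import *
cov(); go(.519,-.0937,.1035,99.5); print(ctrl.get_obs()['force'])
E
```

```text
time_s: 54.82
ee_pos: [0.495, 0.0525, 0.1031]
eef_rot: [3.142, 0.0, 1.735]
force: [0.5, 0.4, -2.5]
grip_width: 0.0134
grip_force: 50.0
wrist 51769 plate top plane [-0.0009  0.0009  0.0913] underside-tip -0.0168 tip z 0.1031 ((493.5068054199219, 58.10689926147461), (165.78945922851562, 149.2621612548828), 9.373881340026855) [np.float64(0.495), np.float64(0.0525)]
scene 2168 plate top plane [-0.0003 -0.0034  0.0919] underside-tip -0.0163 tip z 0.1031 ((497.44757080078125, 53.47110366821289), (175.9136199951172, 166.27073669433594), 9.484700202941895) [np.float64(0.495), np.float64(0.0525)]
shift [-4.95 -0.01 -0.01] yaw now 99.45 rz -0.01 tilt [-0.  0. -1.]
[-0.34256489  0.25541571 -2.62113901]
```

It entered without contact, so I keep sliding.

```bash
python3 -m inch '-1 -0.4 0 0 0 0 0;-1 -0.5 0 0 0 0 0;-1 -0.5 0 0 0 0 0;-1 -0.5 0 0 0 0 0;-1 -0.5 0 0 0 0 0;-1 -0.5 0 0 0 0 0;-1 -0.5 0 0 0 0 0;-1 -0.5 0 0 0 0 0;-1 -0.4 0 0 0 0 0;-1 -0.2 0 0 0 0 0'
python3 -m inch '-1 -0.2 0 0 0 0 0;-1 -0.1 0 0 0 0 0;-1 0 0 0 0 0 0'
python3 - <<'E'
from cov import *
go(.519,-.0937,.1035,99.5); print(ctrl.get_obs()['force'])
E
```

```text
time_s: 56.18
ee_pos: [0.5172, -0.081, 0.1031]
eef_rot: [-3.142, 0.0, 1.735]
force: [0.3, 0.2, -2.7]
grip_width: 0.0137
grip_force: 50.0
time_s: 56.55
ee_pos: [0.5186, -0.0891, 0.1031]
eef_rot: [-3.142, -0.0, 1.736]
force: [-0.5, -0.4, -2.3]
grip_width: 0.0138
grip_force: 50.0
shift [-0.15 -0.01 -0.01] yaw now 99.46 rz -0.0 tilt [-0.  0. -1.]
[-0.45212729 -0.43408932 -2.31027971]
```

```bash
python3 -m inch '-1 -0.1 0 0 0 0 0;-1 -0.03 0 0.03 0 0 0;-1 -0.03 0 0.03 0 0 0;-1 0 0 0 0 0 0'
python3 -m inch '-1 -0.04 0 0 0 0 0;-1 -0.04 0 0 0 0 0;-1 0 0 0 0 0 0'
```

```text
time_s: 57.05
ee_pos: [0.5191, -0.0921, 0.1015]
eef_rot: [-3.141, -0.003, 1.737]
force: [-3.6, 13.7, 2.5]
grip_width: 0.0137
grip_force: 50.0
time_s: 57.42
ee_pos: [0.5191, -0.0923, 0.1018]
eef_rot: [-3.141, -0.007, 1.737]
force: [-10.2, 30.9, 11.9]
grip_width: 0.0138
grip_force: 50.0
```

The cover is against the stop with about 31 N along the channel. I release and rise.

```bash
python3 -m inch '-0.3 0 0 0 0 0 0;-0.3 0 0 0 0 0 0;-0.3 0 0 0 0 0 0;-0.3 0 0 -0.5 0 0 0;-0.3 0 0 -1 0 0 0;-0.3 0 0 -1 0 0 0;-0.3 0 0 -1 0 0 0;-0.3 0.8 0 -0.5 0 0 0;-0.3 1 0 0 0 0 0;-0.3 1 0 0 0 0 0'
python3 -m inch '-0.3 1 0 0 0 0 0;-0.3 1 0 0 0 0 0;-0.3 1 0 0 0 0 0;-0.3 1 0 0 0 0 0;-0.3 1 0 0 0 0 0;-0.3 1 0 0 0 0 0;-0.3 0 0 0 0 0 0'
python3 - <<'E'
from meas import *
a=np.radians(9.5);e=np.array([[np.cos(a),np.sin(a)],[-np.sin(a),np.cos(a)]])
for n in('top','scene'):
    c=camera(n);P=cloud(c);g=c['img'].mean(-1);X,Y,Z=P.transpose(2,0,1)
    m=(g<90)&(Z>.125)&(Z<.15)&(abs(X-.52)<.06)&(abs(Y+.09)<.08);q=P[m];w=(q[:,:2]-[.519,-.0937])@e.T
    print(n,m.sum(),'fin u',np.percentile(w[:,0],[1,99]).round(4),'v',np.percentile(w[:,1],[1,99]).round(4),q[:,2].max())
    rect(P,(Z>.18)&(Z<.21)&(X>.3)&(X<.7)&(Y<-.3)&(Y>-.5),'grip')
    if n=='top': top=c['img']
    else: sc=c['img']
cv2.imwrite('pics/f12.png',np.hstack([cv2.resize(top[110:290,230:500],(400,267)),cv2.resize(sc[100:300,140:440],(400,267))]))
print(ctrl.get_obs()['time_s'],ctrl.get_obs()['ee_pos'])
E
```

```text
time_s: 58.68
ee_pos: [0.5059, -0.0127, 0.2227]
eef_rot: [3.14, 0.0, 1.735]
force: [-0.5, 0.1, 0.6]
grip_width: 0.0327
grip_force: 0.0
time_s: 59.55
ee_pos: [0.4762, 0.1653, 0.2223]
eef_rot: [3.141, -0.0, 1.738]
force: [0.5, 0.2, -0.9]
grip_width: 0.0329
grip_force: 0.0
top 183 fin u [-0.0077  0.0048] v [-0.0282  0.0291] 0.143255703980894
grip 195 ((490.9220275878906, -388.2315979003906), (26.41022300720215, 25.476903915405273), 78.89555358886719) z 0.1955
scene 88 fin u [0.0007 0.0078] v [-0.0227  0.0323] 0.14299031410782734
grip 85 ((489.97467041015625, -385.8490295410156), (33.675411224365234, 25.873836517333984), 79.08885192871094) z 0.1926
59.65 [0.47652961 0.16380808 0.22199712]
```

View pics/f12.png

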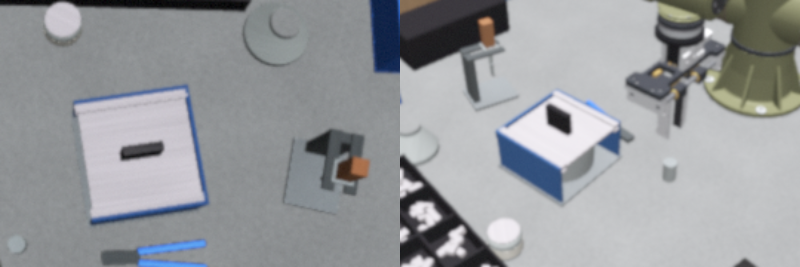

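The final view shows the cover under both lips and against the stop wall, the paddle hanging in the fork, and the bystanders in place. I hand it in.

```bash
python3 -c "
from station import ticket
print(ticket.hand_in())"
```

```text
the job is handed in; nothing more can be done
None
```

I handed the job in at about 60 s of robot time: all three nuts went into the pot, I stirred five full turns, hung the paddle back in its fork, and slid the cover in until it pressed on the stop; the hand-in returned no verdict.

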